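# Open the square parts tin in the hold-down

## Task

Push the black grip of the sliding steel fork all the way towards the square tin, so that the fork lies over the tin's foot and holds it down. Then draw the tight lid straight up off the square tin and stand it, mouth down, in the shallow grey tray; the tin's base stays where it is, under the fork.

Things in the scene. Friction and masses are not known exactly. Their poses are not given: they have to be found in the camera images.
- lid_mid (a point): Centre of the square tin's deep lid: plain aluminium, 60 x 60 mm, 92 mm tall, 0.14 kg, z up, sides along its x and y. It starts fully down over the neck of the base, its top 110 mm above the table, and is clear once raised by more than 65 mm. Tight: 10 to 15 N to draw off, more than the base weighs. Grip it near the top, best across its x.
- tin_base: Base of the square tin: dark steel foot 96 x 96 x 8 mm with a square neck 50 mm wide, 65 mm tall; 0.5 kg. Origin: centre of the foot's underside, 10 mm above the table in one of two bays, 260 mm apart along y, of a hold-down plate (axes as the plate's, z up). A round tin (62 mm wide, as tall) stands in the other bay. Which bay varies.
- fork_grip (a point): Middle of the fork's black upright grip, 53 mm above the table: 26 mm along x, 14 mm along y, top 17 mm higher, crossbar 25 mm lower. Starts half-way between the bays, slides 60 mm either way along its y to a stop, against 2 N, and stays. Home, it is 70 mm from the centre of the tin it holds, a prong over the foot on each side of the lid. Grip it across x.
- lid_tray: Shallow grey plastic tray, 150 x 150 mm, 12 mm tall, walls and floor 4 mm thick, fixed to the table. Origin at the centre of its underside, on the table.
Not all that is in view belongs to the job. Leave any orange or red look-alike of the part that bears lid_mid alone.

How it is judged:
By the outcome, as a careful person would: the job done as asked, in the order asked, and still so for the second after the job is handed in, with the robot touching nothing.
It also fails if it takes over 56 s, if anything falls off the work surface, if the arm or the gripper's body presses on something with over 40 N, if the wrist force passes 120 N, or if a joint passes its speed limit or range.

## Robot

A 6-joint arm with a two-finger parallel gripper is mounted at the origin on the work surface. World frame = base frame: x ahead of the robot, y to its left, z up, the work surface at z = 0. Lengths are in m, angles in rad, forces in N, time in s.
With the tool pointing down it reaches from about 0.275 to 0.825 m from the base axis. Payload 5.2 kg.
Tool frame: the origin (TCP) lies midway between the tips of the shut fingers; the grasp point (between the pads) lies 19 mm behind it; z points along the fingers, y is the direction in which the jaws open and shut (so a half turn about z gives the same grasp; the last joint's range is limited). The gripper opens to 93 mm and grips with 3 to 60 N. Pads are 15 mm wide; open, the fingers measure 128 mm over their backs; the gripper's body (75 mm by 188 mm) begins 65 mm behind the grasp point.
Start: joints at [-1.477, 0.259, 1.535, -0, 1.348, -0.203], TCP at [0.161, -0.526, 0.219] pointing down, gripper open.
Joint ranges: [-3.14, 3.14], [-0.91, 2.08], [0.19, 2.58], [-1.22, 4.36], [0.22, 2.71], [-3.12, 3.12]. Speed limits (rad/s): [2.57, 2.57, 3.14, 3.14, 3.14, 3.14].

## Interface

Orientations are given as a unit quaternion [w, x, y, z].
In Python, from cell import readout, cams, arm gives the robot as it stands.
- The arm moves only by the tool apply_moves, never from a script. Its argument "rows" is a list that holds one entry, the list of rows, each a list of 5 numbers: the shift along the tool's x, y, z in mm, then the turn about the tool's z in rad, then the opening, from -1 (shut) to 1 (fully open). A call has 1 to 12 rows; each row shifts and turns the commanded pose from where the row before left it, along the tool's axes as they then stand; what a row does not reach is not made up. A row lasts 1/8 s, in which the tool goes at most 62.5 mm and 10.7 degrees, less where a joint would pass 70% of its speed; a pose out of reach is approached as far as the arm can. A call with a gripper value outside its range is refused whole. The fingers move at their own pace and stop on an object; "grip_force" is the grip in N (left out, the last holds). Time passes only in rows, so rows that do not move let the fingers close. It gives the time, the measured TCP pose, the force and the opening at its end, in the units of the state.
- readout.observe(): the state, without advancing time (a new reading comes with each control period).
- cams.grab_frame(name): name is "scene" or "top" or "wrist"; returns a dict with "image" (480x640x3 uint8, blue, green, red), "range_z" (480x640 float32, m along the optical axis (not along the pixel's ray), 0 where there is no reading), "vertical_fov" (degrees; the focal length in pixels is half the picture's height over the tangent of half this angle, whatever the lens; pixels are square), "cx", "cy" (the principal point, pixels), "k1" (the pictures are not rectified: a ray, as slopes to the right and down, at radius r is drawn at 1 + k1 r^2 times it, then the intrinsics apply), "R" (3x3) and "t" (3): a world point X has camera coordinates R X + t. Camera axes: x right, y down, z forward; pixel columns grow to the right and rows downward; lengths in m; the calibration is good to about 2 mm. A picture is of the moment at which its call begins.
- arm.finish_job(): hands the job in, once; it reports no verdict.
The state is a dict: "t": time; "q": joint angles; "joint_vel": joint speeds; "tau": joint torques, N m; "tool_pos": TCP position; "tcp_rot": TCP orientation; "wrist_force": force on the tool from outside, world axes, zero at the start; "wrist_torque": the same for the moment, N m; "width": finger opening in m.
Only numpy, scipy, OpenCV 4.12 (cv2) and the standard library are available. Lean on these libraries where they do the work, as an engineer would, in place of code of your own. Each camera call takes 0.05 s, during which the arm holds its last target.

## Working session

There is one attempt and no reset: what is moved stays moved. The work goes in short steps, Python scripts to look and compute and a tool call to move; the robot and the scene stay as the last step left them, time stands still between calls to the robot, and variables do not carry over. Pictures are saved under pics/ and viewed, and the job is handed in when it is done.

Besides the shell and the picture viewer there is one more tool, called after "Emit:" by a JSON object that holds its "fn" and its "kwargs", one argument or row to a line. apply_moves: Moves the arm, as the interface text tells. Its arguments: {"type":"object","properties":{"rows":{"type":"array"},"grip_force":{"type":"number"}},"required":["rows"]}

```bash
mkdir -p pics
cat > h.py <<'E'
import numpy as np,cv2,pickle
from cell import readout,cams,arm
def grab(n,tag):
    f=cams.grab_frame(n);cv2.imwrite(f'pics/{tag}.png',f['image']);pickle.dump(f,open(f'pics/{tag}.pkl','wb'));return f
def load(tag): return pickle.load(open(f'pics/{tag}.pkl','rb'))
def foc(f): return 240/np.tan(np.radians(f['vertical_fov'])/2)
def ray(f,u,v):
    F=foc(f);K=np.array([[F,0,f['cx']],[0,F,f['cy']],[0,0,1.]])
    p=cv2.undistortPoints(np.array([[[u,v]]],float),K,np.array([f['k1'],0,0,0,0.]))[0,0]
    return np.array([p[0],p[1],1.])
def pt(f,u,v):  # by depth
    z=f['range_z'][int(round(v)),int(round(u))]
    return np.asarray(f['R']).T@(ray(f,u,v)*z-f['t'])
def atz(f,u,v,h):
    R=np.asarray(f['R']);d=R.T@ray(f,u,v);c=-R.T@np.asarray(f['t']);return c+d*(h-c[2])/d[2]
def cloud(f):
    F=foc(f);K=np.array([[F,0,f['cx']],[0,F,f['cy']],[0,0,1.]])
    u,v=np.meshgrid(np.arange(640),np.arange(480));p=cv2.undistortPoints(np.stack([u,v],-1).reshape(-1,1,2).astype(float),K,np.array([f['k1'],0,0,0,0.])).reshape(480,640,2)
    z=f['range_z'];P=np.dstack([p[...,0]*z,p[...,1]*z,z])-np.asarray(f['t']);P=P@np.asarray(f['R']);P[z==0]=np.nan;return P
E
python3 - <<'E'
from h import *
for n in('scene','top'):
    f=grab(n,n+'0');print(n,f['vertical_fov'],f['cx'],f['cy'],f['k1'],-np.asarray(f['R']).T@f['t'])
print(readout.observe())
E
```

```text
scene 42.8153253894432 321.8163935997152 237.02686598612667 -0.2013603668481913 [ 1.78678968 -0.36691776  1.00394421]
top 52.15850321692765 329.00784257939716 249.35111204049235 -0.10862349774299594 [ 0.38061823 -0.06696969  1.26895358]
{'t': 0.1, 'q': array([-1.47682771e+00,  2.59273881e-01,  1.53590696e+00,  1.97394237e-05,
        1.34799387e+00, -2.02801179e-01]), 'joint_vel': array([ 0.00031379, -0.00090308, -0.00028968, -0.00267525, -0.00021386,
        0.00086715]), 'tau': array([ 3.03101187e-03, -4.38211513e+01, -2.84642780e+01,  7.20136240e-02,
        3.62266169e-02, -5.32687409e-05]), 'tool_pos': array([ 0.16082304, -0.52548501,  0.21792557]), 'tcp_rot': array([-7.89333325e-04,  9.89011160e-01,  1.47838761e-01,  5.26333221e-05]), 'wrist_force': array([ 0.60785946,  0.1123402 , -0.11909444]), 'wrist_torque': array([ 0.03146041, -0.00380892,  0.01817961]), 'width': 0.09260664937424523}
```

View pics/top0.png

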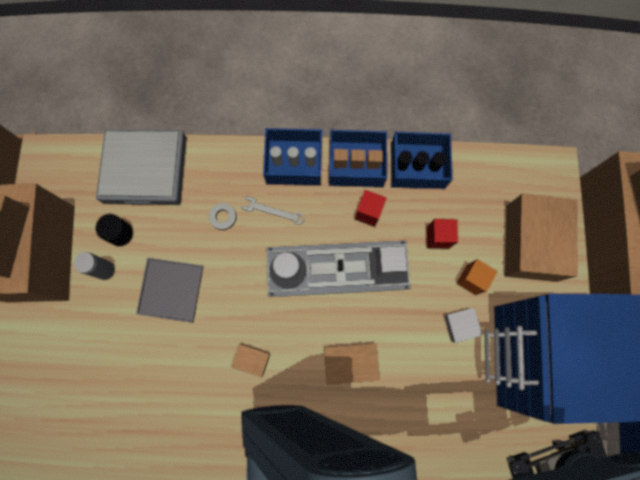

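View pics/scene0.png

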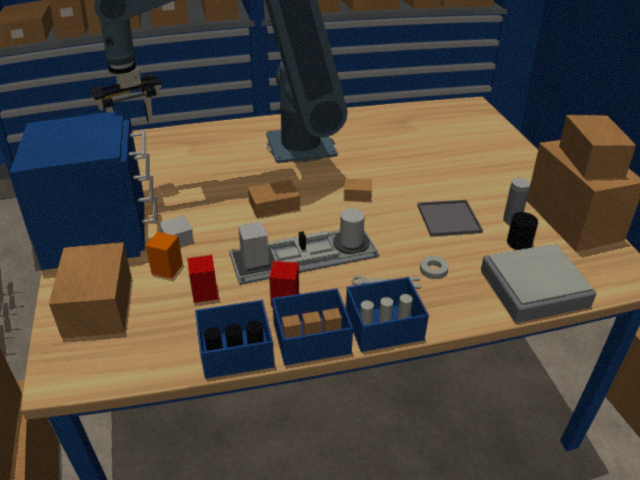

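The top view shows the hold-down plate at (338,268). The square tin is on its right at (392,262), the round tin on its left at (288,267) and the fork grip at (340,266). Square candidates for the lid are the plate tin (392,262), the red ones (371,208) and (443,232), the orange one (478,277) and a loose grey cube (463,324). Only the aluminium tin in the plate bay fits the description. The tray candidates are the shallow grey square (170,290) and the larger grey box (142,166). I'll enlarge both.

Run:
```python
from h import *
f=load('top0');im=f['image']
cv2.imwrite('pics/c1.png',cv2.resize(im[225:310,255:425],None,fx=4.7,fy=4.7,interpolation=cv2.INTER_CUBIC))
cv2.imwrite('pics/c2.png',cv2.resize(im[120:340,80:220],None,fx=2.7,fy=2.7,interpolation=cv2.INTER_CUBIC))
P=cloud(f)
for n,u,v in [('lid',390,262),('round',288,264),('grip',340,265),('tray',170,290),('box',142,166),('cube',463,324),('plate',340,293),('orange',478,277),('red',443,228),('bluebox',545,350),('bigbox',545,230)]: print(n,P[v,u].round(4))
```

```text
lid [ 0.5828 -0.2376  0.1119]
round [0.574  0.0076 0.1016]
grip [ 0.5792 -0.119   0.0729]
tray [0.5144 0.3198 0.0009]
box [0.8341 0.4068 0.0549]
cube [ 0.4402 -0.4308  0.0494]
plate [ 0.5175 -0.1233  0.0011]
orange [ 0.5534 -0.4587  0.0935]
red [ 0.674  -0.3729  0.0979]
bluebox [ 0.3772 -0.5305  0.2874]
bigbox [ 0.673  -0.6317  0.1109]
```

View pics/c1.png

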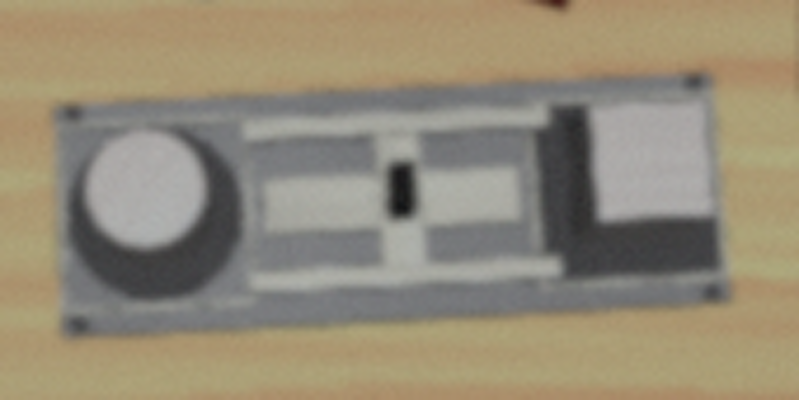

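View pics/c2.png

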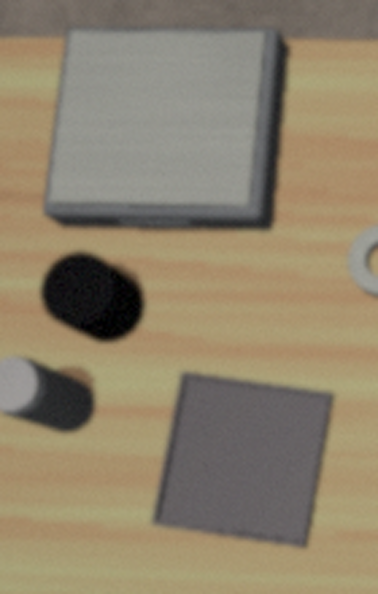

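The crops confirm it. The aluminium square lid sits in the plate's right bay, its top corners at about (590,107), (708,100), (715,217) and (598,221) in the crop. The black grip is at the middle of the H-shaped fork. The tray is the shallow dark-grey square, with rims. The grey box is 55 mm tall, so it isn't the tray.

Run:
```python
from h import *
f=load('top0');P=cloud(f)
def c(u,v,s,u0,v0): return ((u+.5)/s-.5+u0,(v+.5)/s-.5+v0)
def quad(pts,s,u0,v0,h):
    Q=np.array([atz(f,*c(*p,s,u0,v0),h)[:2] for p in pts]);
    n=len(Q);e=[Q[(i+1)%n]-Q[i] for i in range(n)]
    print(Q.mean(0).round(4),'len',[round(float(np.linalg.norm(x)),4) for x in e],'ang',[round(float(np.degrees(np.arctan2(x[1],x[0]))),1) for x in e])
a=(4.7,255,225)
quad([(590,107),(708,100),(716,217),(598,221)],*a,.110)
quad([(55,108),(710,78),(728,298),(65,335)],*a,.01)
quad([(75,113),(694,82),(712,292),(78,325)],*a,.01)
quad([(391,163),(412,162),(413,215),(392,216)],*a,.07)
quad([(245,130),(545,113),(560,265),(255,282)],*a,.028)
quad([(183,374),(333,393),(306,547),(153,523)],2.7,80,120,.012)
# depth based
def reg(u0,u1,v0,v1,z0,z1):
    R=P[v0:v1,u0:u1].reshape(-1,3);R=R[(R[:,2]>z0)&(R[:,2]<z1)];r=cv2.minAreaRect((R[:,:2]*1000).astype(np.float32));print(len(R),np.median(R[:,2]).round(4),r)
reg(370,415,240,290,.1,.13);reg(265,310,245,290,.1,.13);reg(330,350,255,280,.06,.085)
reg(255,425,230,310,.006,.018)
reg(130,215,250,330,.003,.03)
```

```text
[ 0.591  -0.2466] len [0.0615, 0.0612, 0.0608, 0.0594] ang [-85.2, -176.7, 93.2, 3.9]
[ 0.5817 -0.1163] len [0.3673, 0.1245, 0.3654, 0.1268] ang [-85.9, -176.0, 94.4, 4.9]
[ 0.5826 -0.1164] len [0.347, 0.1188, 0.3495, 0.1183] ang [-85.7, -175.7, 94.2, 3.2]
[ 0.5802 -0.1195] len [0.0111, 0.0283, 0.0111, 0.0283] ang [-85.9, -178.1, 94.1, 2.0]
[ 0.5827 -0.1212] len [0.1653, 0.0846, 0.166, 0.084] ang [-85.3, -174.3, 94.5, 5.3]
[0.5144 0.3171] len [0.1494, 0.1488, 0.1504, 0.1457] ang [-95.7, 173.7, 83.1, -6.7]
641 0.1114 ((591.3470458984375, -244.58541870117188), (60.56089401245117, 60.96944046020508), 4.087779998779297)
461 0.1031 ((571.2670288085938, 12.30078125), (59.322059631347656, 58.13138961791992), 0.11392735689878464)
64 0.0713 ((581.8280639648438, -120.47341918945312), (26.42263412475586, 12.689567565917969), 0.7091186046600342)
3610 0.0119 ((579.33984375, -123.20884704589844), (209.83895874023438, 448.1534729003906), 1.4832351207733154)
3072 0.0054 ((517.1017456054688, 316.23602294921875), (207.49559020996094, 230.9252166748047), 1.7944282293319702)
```

Emit:
{"fn": "apply_moves", "kwargs": {
  "rows": [
    [[0,0,-40,0,1],[0,0,-40,0,1],[0,-10,-40,0,1],[20,-40,0,0,1],[30,-40,0,0,1],[40,-40,0,0,1],[45,-30,0,0,1],[45,-30,0,0,1],[45,-20,0,0,1],[45,-20,0,0,1],[45,-20,0,0,1],[45,-10,0,0,1]]
  ]
}}

```text
t: 1.6
tool_pos: [0.4299, -0.1703, 0.3386]
tcp_rot: [0.0, 0.989, 0.148, -0.0]
wrist_force: [-0.1, -0.5, 1.1]
width: 0.0933
```

Emit:
{"fn": "apply_moves", "kwargs": {
  "rows": [
    [[45,0,0,0,1],[45,0,0,0,1],[45,0,0,0,1],[30,0,0,0,1],[0,0,0,-0.17,1],[0,0,0,-0.17,1],[0,0,0,-0.17,1],[0,0,0,-0.17,1],[0,0,0,-0.17,1],[0,0,0,-0.17,1],[0,0,0,-0.17,1],[0,0,0,-0.16,1]]
  ]
}}

```text
t: 3.1
tool_pos: [0.5867, -0.1237, 0.338]
tcp_rot: [-0.001, 0.678, 0.735, -0.0]
wrist_force: [-0.8, -0.0, -0.4]
width: 0.0932
```

```bash
cat >> h.py <<'E'
from scipy.spatial.transform import Rotation as Ro
def go(x,y,zt,yaw=None):
    """delta to target TCP in tool axes mm, and turn so tool x is at world yaw (deg)"""
    s=readout.observe();q=s['tcp_rot'];R=Ro.from_quat([q[1],q[2],q[3],q[0]]).as_matrix()
    d=R.T@(np.array([x,y,zt])-s['tool_pos'])*1000
    cur=np.degrees(np.arctan2(R[1,0],R[0,0]))
    print('t',round(s['t'],2),'pos',s['tool_pos'].round(4),'yaw',round(cur,2),'zaxis',R[:,2].round(4),'F',s['wrist_force'].round(1),'w',round(s['width'],4),'| d',d.round(1),'turn',None if yaw is None else round(-np.radians(yaw-cur),4))
E
python3 - <<'E'
from h import *
go(.582,-.119,.04,94.2)
grab('wrist','w1'); grab('top','top1');grab('scene','s1')
E
```

```text
t 3.1 pos [ 0.5867 -0.1237  0.338 ] yaw 94.67 zaxis [-1.2e-03  5.0e-04 -1.0e+00] F [-0.8 -0.  -0.4] w 0.0932 | d [  4.9  -3.9 298. ] turn 0.0081
```

View pics/w1.png

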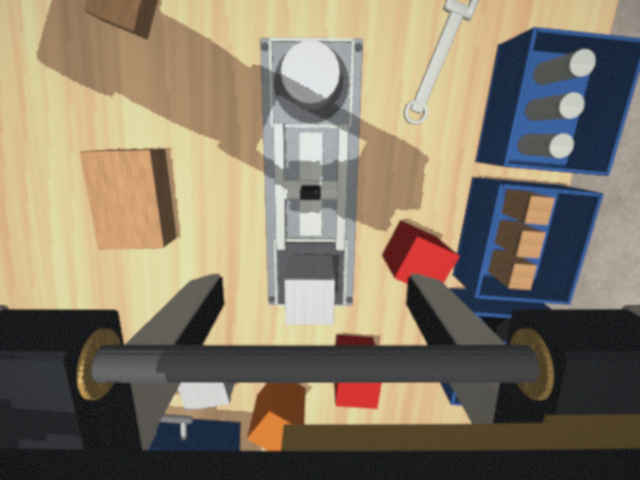

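Run:
```python
from h import *
f=load('w1');P=cloud(f)
def reg(z0,z1,box):
    m=(P[...,2]>z0)&(P[...,2]<z1)&(P[...,0]>box[0])&(P[...,0]<box[1])&(P[...,1]>box[2])&(P[...,1]<box[3]);
    R=P[m];r=cv2.minAreaRect((R[:,:2]*1000).astype(np.float32));print(len(R),np.median(R[:,2]).round(4),r)
    vv,uu=np.where(m);print(uu.min(),uu.max(),vv.min(),vv.max())
reg(.06,.085,(.55,.62,-.16,-.08))
reg(.1,.13,(.54,.64,-.3,-.2))
```

```text
248 0.0705 ((580.4387817382812, -117.45462799072266), (24.83494758605957, 13.674546241760254), 4.4312028884887695)
300 320 188 199
2332 0.1103 ((589.3515625, -242.8395538330078), (59.817893981933594, 60.176029205322266), 4.6800856590271)
284 333 276 323
```

The wrist view shows the grip at (310,193), square to the jaws. Depth puts it at (0.5805, −0.1175, top 0.0705) and the lid top at (0.589, −0.243, 0.110). Both match the given sizes. I'll check the red block at (420,250) for clearance.

Run:
```python
from h import *
f=load('w1');P=cloud(f)
m=(P[...,2]>.02)&(P[...,0]>.625)&(P[...,0]<.74)&(P[...,1]>-.25)&(P[...,1]<-.05)
R=P[m];print(R.min(0),R.max(0))
go(.5805,-.118,.04,94.4)
```

```text
[ 0.62500012 -0.24813976  0.02001938] [ 0.7399935  -0.0814725   0.46236617]
t 3.25 pos [ 0.5867 -0.1237  0.3382] yaw 94.2 zaxis [-9.e-04  4.e-04 -1.e+00] F [-0.3  0.7 -0.2] w 0.0927 | d [  6.   -5.5 298.2] turn -0.0036
```

Run:
```python
from h import *
f=load('w1');P=cloud(f);im=f['image'].astype(int)
red=(im[...,2]>100)&(im[...,1]<60)&(im[...,0]<60)&(P[...,2]<.2)
red[:,470:]=0;red[:210]=0;red[300:]=0
R=P[red];R=R[np.isfinite(R[:,0])];print(R.min(0),R.max(0));T=R[R[:,2]>.085];print(cv2.boxPoints(cv2.minAreaRect((T[:,:2]*1000).astype(np.float32))))
```

```text
[ 0.69350098 -0.21367511  0.00828993] [ 0.80519792 -0.15462526  0.09468399]
[[ 693.29364 -208.1927 ]
 [ 749.91144 -228.35558]
 [ 769.27484 -173.98259]
 [ 712.65704 -153.81972]]
```

Emit:
{"fn": "apply_moves", "kwargs": {
  "rows": [
    [[6,-5.5,40,0,1],[0,0,40,0,1],[0,0,40,0,1],[0,0,40,0,1],[0,0,40,0,1],[0,0,40,0,1],[0,0,30,0,1],[0,0,20,0,1],[0,0,8,0,1],[0,0,0,0,1]]
  ]
}}

```text
t: 4.5
tool_pos: [0.5808, -0.1182, 0.0405]
tcp_rot: [-0.0, 0.68, 0.733, -0.0]
wrist_force: [0.3, -0.1, 1.0]
width: 0.0927
```

Emit:
{"fn": "apply_moves", "kwargs": {
  "grip_force": 15,
  "rows": [
    [[0,0,0,0,-1],[0,0,0,0,-1],[0,0,0,0,-1],[0,0,0,0,-1],[0,0,0,0,-1],[0,0,0,0,-1],[0,0,0,0,-1],[0,0,0,0,-1]]
  ]
}}

```text
t: 5.5
tool_pos: [0.5799, -0.1182, 0.0405]
tcp_rot: [-0.001, 0.68, 0.734, -0.001]
wrist_force: [-4.4, -0.6, 2.7]
width: 0.026
```

Run:
```python
from h import *
go(.5805,-.118,.04,94.4)
```

```text
t 5.5 pos [ 0.5799 -0.1182  0.0405] yaw 94.37 zaxis [-2.1e-03  1.0e-04 -1.0e+00] F [-4.4 -0.6  2.7] w 0.026 | d [0.2 0.6 0.5] turn -0.0006
```

Emit:
{"fn": "apply_moves", "kwargs": {
  "rows": [
    [[-8,0,0,0,-1],[-10,0,0,0,-1],[-10,0,0,0,-1],[-10,0,0,0,-1],[-10,0,0,0,-1],[-6,0,0,0,-1],[-2,0,0,0,-1],[0,0,0,0,-1]]
  ]
}}

```text
t: 6.5
tool_pos: [0.5841, -0.174, 0.0405]
tcp_rot: [-0.001, 0.68, 0.733, -0.0]
wrist_force: [-5.3, -0.0, 4.1]
width: 0.0259
```

Emit:
{"fn": "apply_moves", "kwargs": {
  "rows": [
    [[-2,0,0,0,-1],[-2,0,0,0,-1],[-1,0,0,0,-1],[0,0,0,0,-1]]
  ]
}}

```text
t: 7.0
tool_pos: [0.5841, -0.1746, 0.0404]
tcp_rot: [-0.004, 0.68, 0.733, 0.002]
wrist_force: [-4.9, 14.1, 7.1]
width: 0.0258
```

Run:
```python
from h import *
go(.5805,-.118,.04,94.4)
```

```text
t 7.0 pos [ 0.5841 -0.1746  0.0404] yaw 94.33 zaxis [-0.0034  0.0073 -1.    ] F [-4.9 14.1  7.1] w 0.0258 | d [56.7  0.7  0.9] turn -0.0012
```

Emit:
{"fn": "apply_moves", "kwargs": {
  "rows": [
    [[-2,0,0,0,-1],[-1,0,0,0,-1],[0,0,0,0,-1]]
  ]
}}

```text
t: 7.38
tool_pos: [0.5842, -0.1768, 0.0401]
tcp_rot: [-0.004, 0.68, 0.733, 0.002]
wrist_force: [-3.6, 16.6, 6.2]
width: 0.0262
```

Run:
```python
from h import *
go(.5805,-.118,.04,94.4)
f=grab('scene','s2');cv2.imwrite('pics/s2c.png',cv2.resize(f['image'][190:300,210:400],None,fx=4,fy=4,interpolation=cv2.INTER_CUBIC))
f=grab('top','top2');cv2.imwrite('pics/t2c.png',cv2.resize(f['image'][225:310,255:425],None,fx=4.7,fy=4.7,interpolation=cv2.INTER_CUBIC))
```

```text
t 7.38 pos [ 0.5842 -0.1768  0.0401] yaw 94.34 zaxis [-0.0037  0.0084 -1.    ] F [-3.6 16.6  6.2] w 0.0262 | d [58.9  0.7  0.6] turn -0.001
```

View pics/s2c.png

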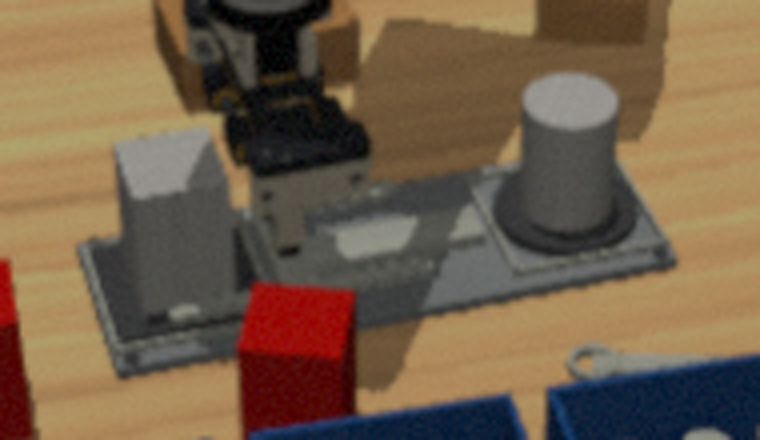

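View pics/t2c.png

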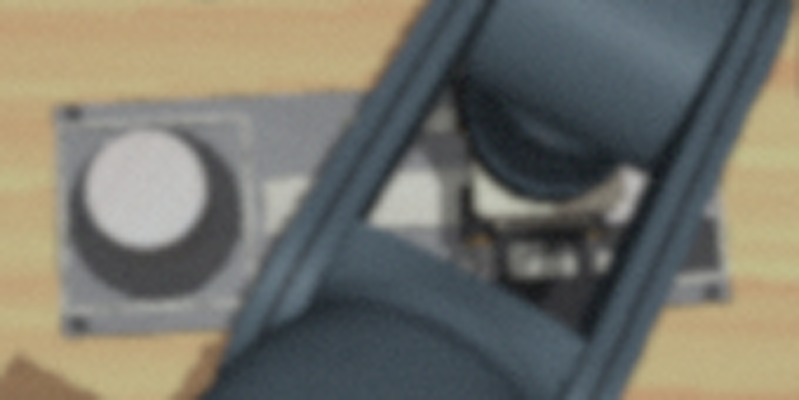

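Emit:
{"fn": "apply_moves", "kwargs": {
  "rows": [
    [[0,0,0,0,1],[0,0,0,0,1],[0,0,0,0,1],[0,0,0,0,1],[0,0,-20,0,1],[0,0,-40,0,1],[0,0,-50,0,1],[0,0,-50,0,1],[0,0,-50,0,1],[0,0,-30,0,1],[0,0,0,0,1]]
  ]
}}

```text
t: 8.85
tool_pos: [0.587, -0.1828, 0.2837]
tcp_rot: [0.003, 0.68, 0.733, 0.001]
wrist_force: [0.0, 0.2, -1.6]
width: 0.0929
```

Run:
```python
from h import *
f=grab('wrist','w3');P=cloud(f);go(.5905,-.2465,.2,94.4)
def reg(z0,z1,box):
    m=(P[...,2]>z0)&(P[...,2]<z1)&(P[...,0]>box[0])&(P[...,0]<box[1])&(P[...,1]>box[2])&(P[...,1]<box[3]);
    R=P[m];
    if len(R)<5: print(len(R));return
    r=cv2.minAreaRect((R[:,:2]*1000).astype(np.float32));print(len(R),np.median(R[:,2]).round(4),r)
reg(.06,.085,(.55,.62,-.2,-.1))
reg(.1,.13,(.54,.64,-.3,-.2))
```

```text
t 8.9 pos [ 0.5861 -0.1823  0.2813] yaw 94.34 zaxis [ 0.0019 -0.001  -1.    ] F [-0.4  0.1  0.4] w 0.0929 | d [-64.2  -0.6  81.4] turn -0.001
331 0.0704 ((584.456298828125, -173.21737670898438), (25.101669311523438, 13.507726669311523), 3.854219913482666)
3340 0.1103 ((589.5120849609375, -243.462646484375), (60.04875564575195, 60.662418365478516), 4.264407157897949)
```

View pics/w3.png

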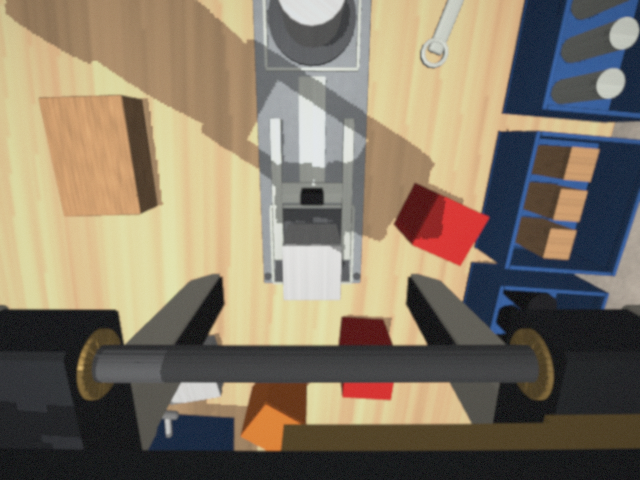

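The grip is now at (312,196) and the lid at (312,272). Their measured spacing is 70.4 mm, against 70 expected at home. Travel was about 56 mm rather than the nominal 60, though, so I'll regrip harder and push again to make sure it's the stop.

Run:
```python
from h import *
go(.5845,-.174,.04,94.4)
```

```text
t 8.9 pos [ 0.5861 -0.1823  0.2813] yaw 94.34 zaxis [ 0.0019 -0.001  -1.    ] F [-0.4  0.1  0.4] w 0.0929 | d [  8.7  -1.4 241.3] turn -0.001
```

Emit:
{"fn": "apply_moves", "kwargs": {
  "grip_force": 40,
  "rows": [
    [[9,-1,45,0,1],[0,0,45,0,1],[0,0,45,0,1],[0,0,45,0,1],[0,0,35,0,1],[0,0,20,0,0.2],[0,0,6,0,-0.2],[0,0,0,0,-1],[0,0,0,0,-1],[0,0,0,0,-1],[0,0,0,0,-1],[0,0,0,0,-1]]
  ]
}}

```text
t: 10.4
tool_pos: [0.5843, -0.1732, 0.04]
tcp_rot: [0.0, 0.68, 0.733, 0.0]
wrist_force: [0.6, 0.4, 0.3]
width: 0.0275
```

Emit:
{"fn": "apply_moves", "kwargs": {
  "rows": [
    [[0,0,0,0,-1],[-2,0,0,0,-1],[-2,0,0,0,-1],[-2,0,0,0,-1],[-2,0,0,0,-1],[0,0,0,0,-1]]
  ]
}}

```text
t: 11.15
tool_pos: [0.584, -0.1737, 0.0399]
tcp_rot: [-0.004, 0.68, 0.733, 0.003]
wrist_force: [-1.6, 22.9, 11.2]
width: 0.0258
```

Run:
```python
from h import *
go(.5845,-.174,.04,94.4)
```

```text
t 11.15 pos [ 0.584  -0.1737  0.0399] yaw 94.35 zaxis [-0.0021  0.0106 -0.9999] F [-1.6 22.9 11.2] w 0.0258 | d [-0.3  0.5 -0.1] turn -0.0009
```

It's a firm stop at 23 N with no further travel, so the fork is home. Next I'll release it and move to the lid at (0.5893, −0.2433).

Emit:
{"fn": "apply_moves", "kwargs": {
  "rows": [
    [[6,0,0,0,1],[0,0,0,0,1],[0,0,0,0,1],[0,0,0,0,1],[0,0,-20,0,1],[0,0,-40,0,1],[0,0,-50,0,1],[0,0,-40,0,1],[-30,0,0,0,1],[-30,0,0,0,1],[-10,0,0,0,1],[0,0,0,0,1]]
  ]
}}

```text
t: 12.65
tool_pos: [0.5893, -0.2453, 0.1892]
tcp_rot: [-0.001, 0.68, 0.733, 0.0]
wrist_force: [-0.2, -0.4, 0.2]
width: 0.0933
```

Run:
```python
from h import *
go(.5893,-.2433,.075,94.4)
grab('wrist','w4')
```

```text
t 12.65 pos [ 0.5893 -0.2453  0.1892] yaw 94.27 zaxis [-7.e-04  8.e-04 -1.e+00] F [-0.2 -0.4  0.2] w 0.0933 | d [  1.9   0.2 114.2] turn -0.0022
```

View pics/w4.png

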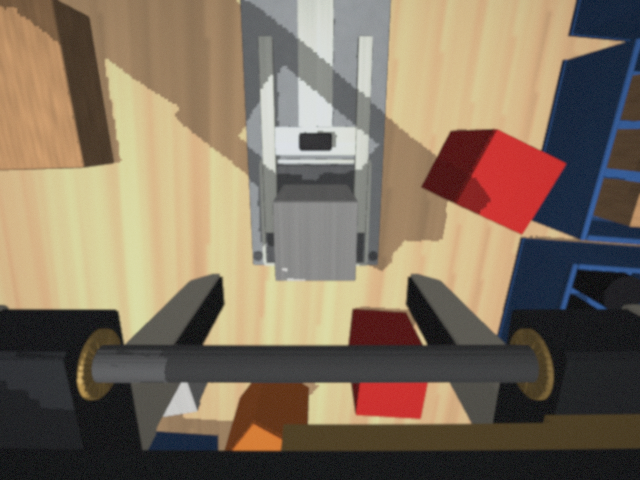

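The prongs at (268,150) and (362,150) lie on either side of the lid at (315,232), and the lid is centred between the fingers. Now I'll descend and grip.

Emit:
{"fn": "apply_moves", "kwargs": {
  "grip_force": 50,
  "rows": [
    [[2,0,30,0,1],[0,0,30,0,1],[0,0,30,0,1],[0,0,18,0,1],[0,0,6,0,1],[0,0,0,0,-1],[0,0,0,0,-1],[0,0,0,0,-1],[0,0,0,0,-1],[0,0,0,0,-1]]
  ]
}}

```text
t: 13.95
tool_pos: [0.5897, -0.2432, 0.0764]
tcp_rot: [0.0, 0.68, 0.733, 0.0]
wrist_force: [-1.1, -0.2, 3.6]
width: 0.0593
```

Run:
```python
from h import *
go(.5893,-.2433,.075,94.4)
```

```text
t 13.95 pos [ 0.5897 -0.2432  0.0764] yaw 94.35 zaxis [ 8.e-04 -6.e-04 -1.e+00] F [-1.1 -0.2  3.6] w 0.0593 | d [-0.1 -0.4  1.4] turn -0.0009
```

Gripped at 59.3 mm (the lid is 60). Drawing straight up, slowly at first.

Emit:
{"fn": "apply_moves", "kwargs": {
  "rows": [
    [[0,0,-1,0,-1],[0,0,-2,0,-1],[0,0,-2,0,-1],[0,0,-3,0,-1],[0,0,-4,0,-1],[0,0,-5,0,-1],[0,0,-6,0,-1],[0,0,-8,0,-1]]
  ]
}}

```text
t: 14.95
tool_pos: [0.5892, -0.2427, 0.1068]
tcp_rot: [-0.0, 0.68, 0.733, -0.0]
wrist_force: [-1.3, 0.2, -11.9]
width: 0.0598
```

Run:
```python
from h import *
go(.5893,-.2433,.075,94.4)
f=grab('scene','s5');cv2.imwrite('pics/s5c.png',cv2.resize(f['image'][170:300,200:400],None,fx=4,fy=4,interpolation=cv2.INTER_CUBIC))
```

```text
t 14.95 pos [ 0.5892 -0.2427  0.1068] yaw 94.36 zaxis [-7.e-04  4.e-04 -1.e+00] F [ -1.3   0.2 -11.9] w 0.0598 | d [-0.6  0.1 31.8] turn -0.0007
```

View pics/s5c.png

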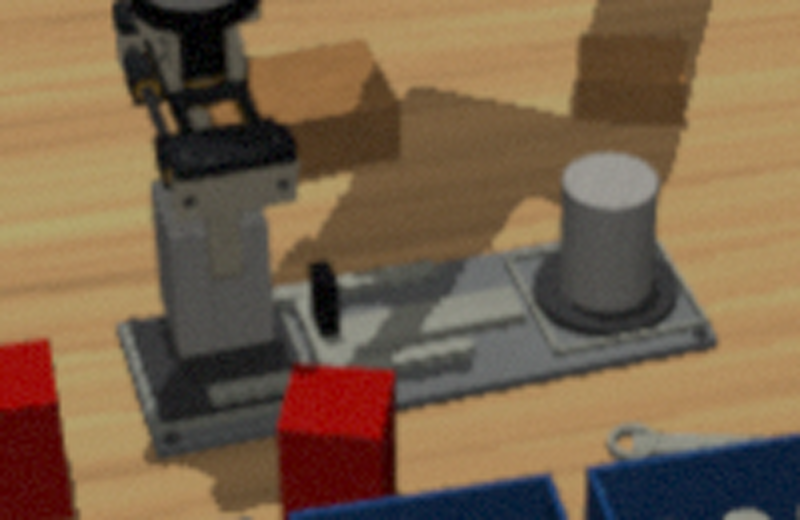

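The lid has risen about 30 mm at 12 N and the base is held by the fork. Carrying on up.

Emit:
{"fn": "apply_moves", "kwargs": {
  "rows": [
    [[0,0,-8,0,-1],[0,0,-8,0,-1],[0,0,-8,0,-1],[0,0,-8,0,-1],[0,0,-6,0,-1],[0,0,-6,0,-1],[0,0,-10,0,-1],[0,0,-20,0,-1],[0,0,-30,0,-1],[0,0,-30,0,-1],[0,0,-15,0,-1],[0,0,0,0,-1]]
  ]
}}

```text
t: 16.5
tool_pos: [0.5899, -0.2432, 0.2567]
tcp_rot: [0.001, 0.68, 0.733, 0.0]
wrist_force: [1.4, 0.8, -2.8]
width: 0.0597
```

Run:
```python
from h import *
f=load('w1');P=cloud(f)
f=grab('top','top6');cv2.imwrite('pics/t6c.png',cv2.resize(f['image'][235:340,120:270],None,fx=5,fy=5,interpolation=cv2.INTER_CUBIC))
go(.5144,.3165,.24,84)
grab('scene','s6')
```

```text
t 16.55 pos [ 0.5893 -0.2429  0.2553] yaw 94.35 zaxis [-2.e-04  1.e-04 -1.e+00] F [-0.1 -0.2 -2.1] w 0.06 | d [563.4 -32.2  15.4] turn 0.1807
```

View pics/t6c.png

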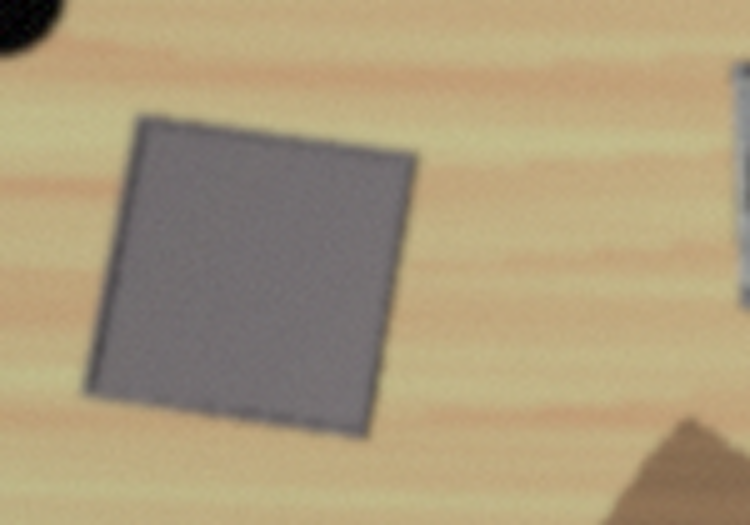

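View pics/s6.png

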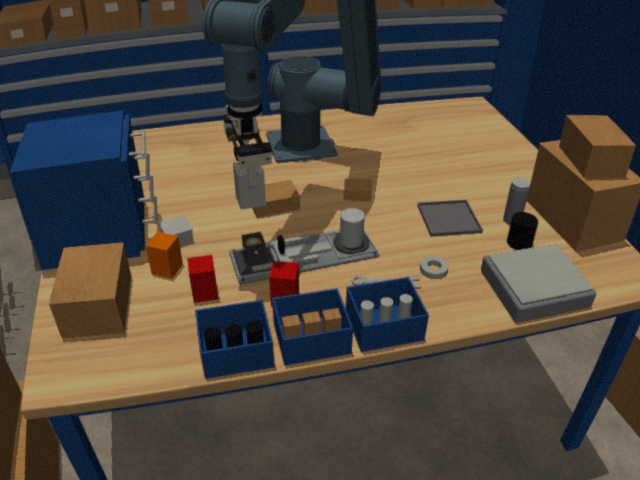

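The lid is clear at (250,185) in the scene view, and the base with its bare neck is still in the bay at (254,250). I'll carry the lid to the tray at about (0.514, 0.317).

Emit:
{"fn": "apply_moves", "kwargs": {
  "rows": [
    [[20,0,0,0,-1],[35,-2,0,0,-1],[45,-3,0,0,-1],[45,-3,0,0,-1],[45,-3,0,0,-1],[45,-3,0,0,-1],[45,-3,0,0,-1],[45,-3,0,0,-1],[45,-3,0,0,-1],[45,-3,0,0,-1],[45,-3,0,0,-1],[45,-3,0,0,-1]]
  ]
}}

```text
t: 18.1
tool_pos: [0.5172, 0.2604, 0.2548]
tcp_rot: [-0.001, 0.679, 0.734, -0.001]
wrist_force: [0.5, 0.0, -1.4]
width: 0.0597
```

Emit:
{"fn": "apply_moves", "kwargs": {
  "rows": [
    [[30,0,0,0,-1],[20,0,0,0,-1],[8,0,0,0.09,-1],[0,0,0,0.09,-1],[0,0,0,0,-1],[0,0,0,0,-1]]
  ]
}}

```text
t: 18.85
tool_pos: [0.5145, 0.3158, 0.2554]
tcp_rot: [-0.0, 0.742, 0.67, -0.0]
wrist_force: [0.0, -0.1, -2.0]
width: 0.0597
```

Run:
```python
from h import *
f=grab('wrist','w7');go(.5144,.3165,.066,83.8)
P=cloud(f);s=readout.observe()['tool_pos']
print('lid bottom ests', np.nanmin(P[200:400,250:380,2]))
```

```text
t 18.9 pos [0.5147 0.3158 0.2555] yaw 84.1 zaxis [-3.e-04 -2.e-04 -1.e+00] F [-0.3  0.4 -1.9] w 0.0595 | d [  0.7  -0.3 189.5] turn 0.0052
lid bottom ests -0.0027056042708105527
```

View pics/w7.png

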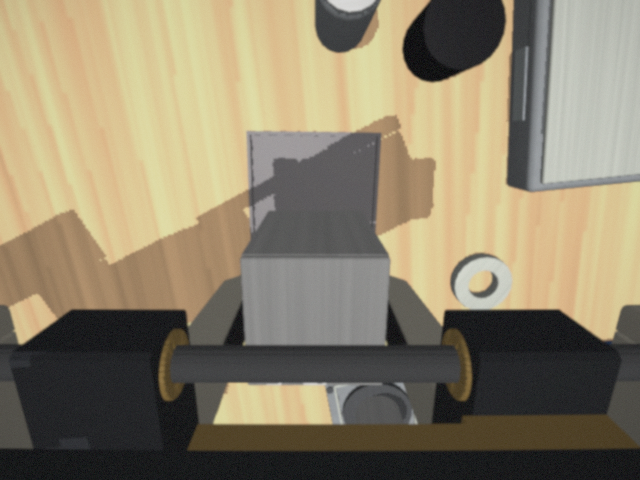

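Emit:
{"fn": "apply_moves", "kwargs": {
  "rows": [
    [[0,0,40,0,-1],[0,0,40,0,-1],[0,0,40,0,-1],[0,0,30,0,-1],[0,0,20,0,-1],[0,0,10,0,-1],[0,0,5,0,-1],[0,0,3,0,-1],[0,0,0,0,-1]]
  ]
}}

```text
t: 20.02
tool_pos: [0.5151, 0.3161, 0.0682]
tcp_rot: [0.0, 0.743, 0.669, 0.0]
wrist_force: [0.5, -0.7, -1.3]
width: 0.0598
```

Emit:
{"fn": "apply_moves", "kwargs": {
  "rows": [
    [[0,0,2,0,-1],[0,0,1,0,-1],[0,0,0,0,-1]]
  ]
}}

```text
t: 20.4
tool_pos: [0.5147, 0.316, 0.0646]
tcp_rot: [-0.0, 0.743, 0.669, -0.0]
wrist_force: [0.3, 0.5, -1.3]
width: 0.0598
```

Emit:
{"fn": "apply_moves", "kwargs": {
  "rows": [
    [[0,0,1,0,-1],[0,0,1,0,-1],[0,0,0,0,-1]]
  ]
}}

```text
t: 20.78
tool_pos: [0.5147, 0.316, 0.0625]
tcp_rot: [-0.0, 0.743, 0.669, -0.0]
wrist_force: [-0.4, 0.3, -1.9]
width: 0.0596
```

Run:
```python
from h import *
go(.5144,.3165,.0624,83.8)
```

```text
t 20.77 pos [0.5147 0.316  0.0625] yaw 84.04 zaxis [-2.e-04 -1.e-04 -1.e+00] F [-0.4  0.3 -1.9] w 0.0596 | d [ 0.5 -0.3  0.1] turn 0.0042
```

Not touching yet; stepping down further.

Emit:
{"fn": "apply_moves", "kwargs": {
  "rows": [
    [[0,0,1,0,-1],[0,0,0,0,-1]]
  ]
}}

```text
t: 21.02
tool_pos: [0.5148, 0.3161, 0.0624]
tcp_rot: [0.0, 0.743, 0.669, 0.0]
wrist_force: [-2.2, -0.6, 4.3]
width: 0.0599
```

Emit:
{"fn": "apply_moves", "kwargs": {
  "rows": [
    [[0,0,1,0,-1],[0,0,0,0,-1]]
  ]
}}

```text
t: 21.28
tool_pos: [0.5148, 0.3161, 0.0623]
tcp_rot: [0.0, 0.743, 0.669, 0.0]
wrist_force: [-4.2, -1.2, 11.7]
width: 0.0592
```

Contact at TCP 0.0623, against 0.0624 predicted. I'll release and rise.

Emit:
{"fn": "apply_moves", "kwargs": {
  "rows": [
    [[0,0,-1,0,-1],[0,0,0,0,1],[0,0,0,0,1],[0,0,0,0,1],[0,0,0,0,1],[0,0,-20,0,1],[0,0,-40,0,1],[0,0,-50,0,1],[0,0,-50,0,1],[-45,0,-20,0,1],[-55,0,0,0,1],[-50,0,0,0,1]]
  ]
}}

```text
t: 22.78
tool_pos: [0.499, 0.1654, 0.2421]
tcp_rot: [0.0, 0.743, 0.67, 0.0]
wrist_force: [1.5, -0.2, 0.8]
width: 0.0929
```

Emit:
{"fn": "apply_moves", "kwargs": {
  "rows": [
    [[-20,0,0,0,1],[0,0,0,0,1],[0,0,0,0,1]]
  ]
}}

```text
t: 23.15
tool_pos: [0.4973, 0.1475, 0.2417]
tcp_rot: [-0.0, 0.743, 0.669, 0.0]
wrist_force: [1.2, 0.1, 0.2]
width: 0.093
```

Run:
```python
from h import *
go(.5,.1,.2,84)
f=grab('top','top8');g=grab('scene','s8');P=cloud(f)
a=cv2.resize(g['image'][160:300,215:505],None,fx=2.7,fy=2.7,interpolation=cv2.INTER_CUBIC);cv2.imwrite('pics/s8c.png',a)
m=(P[...,2]>.08)&(P[...,2]<.12)&(P[...,1]>.25)&(P[...,1]<.38)&(P[...,0]>.45)&(P[...,0]<.58);R=P[m];print(len(R),np.median(R[:,2]),cv2.minAreaRect((R[:,:2]*1000).astype(np.float32)))
m=(P[...,2]>.06)&(P[...,2]<.1)&(P[...,1]>-.29)&(P[...,1]<-.15)&(P[...,0]>.55)&(P[...,0]<.63);R=P[m]
for lo,hi in((-.29,-.2),(-.2,-.15)):
    S=R[(R[:,1]>lo)&(R[:,1]<hi)];print(len(S),S.mean(0) if len(S) else '')
```

```text
t 23.15 pos [0.4973 0.1475 0.2417] yaw 84.04 zaxis [ 2.e-04  5.e-04 -1.e+00] F [1.2 0.1 0.2] w 0.093 | d [-47.    7.6  41.7] turn 0.0007
283 0.09592332438537372 ((500.75054931640625, 315.2177429199219), (61.110469818115234, 26.57125473022461), 84.23127746582031)
404 [ 0.59028889 -0.24328942  0.07591336]
64 [ 0.58582671 -0.17433366  0.07069864]
```

View pics/top8.png

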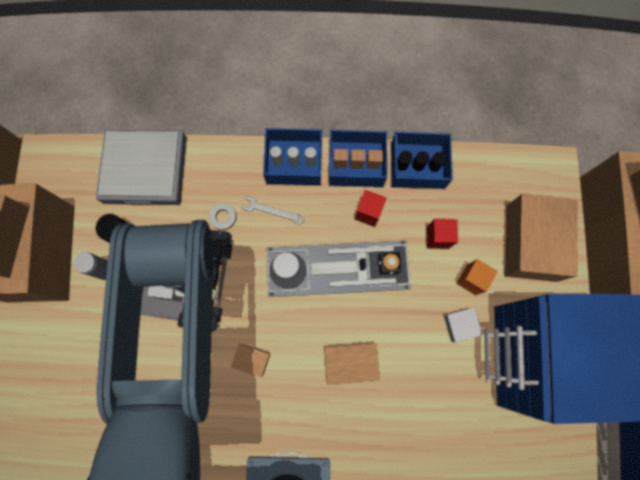

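View pics/s8c.png

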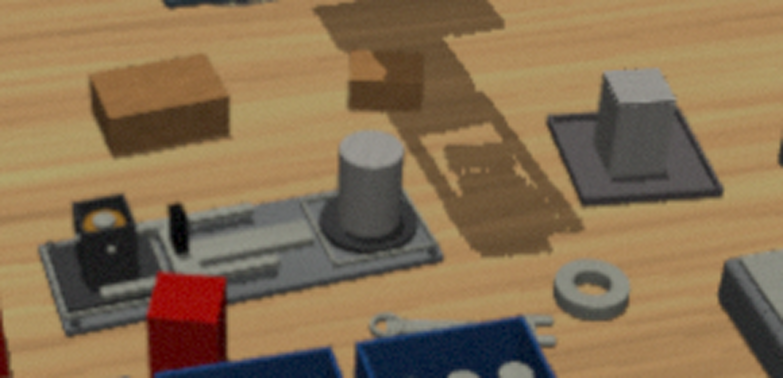

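The scene crop shows the lid upright in the tray at (637,125), its top at 0.096 m (floor 4 mm + 92 mm). The base with its bare neck is in its bay at (105,240) with the fork home. The gripper is clear, so I'm handing in.

```bash
python3 -c "
from h import *
print(arm.finish_job())"
```

```text
the job is handed in; nothing more can be done
None
```

The job is done and handed in at about 23 s of the 56 s allowed. I pushed the fork home over the square tin's foot, drew the lid straight up, and stood it mouth down in the grey tray.

- **Fork:** it stopped firmly at 23 N on a second push. The grip was 70.4 mm from the lid centre after the push, against 70 mm expected. It travelled only about 56 mm rather than the nominal 60; it started about 126 mm from the tin, not 130, so I take that as the starting position rather than a short push.
- **Lid:** the pull read about 12 N partway up. In the last picture it stands upright inside the tray, its top at 0.096 m, which matches the 4 mm floor plus 92 mm height.
- **Base:** its neck measured (0.590, −0.243) m at the end, within about 1 mm of where the lid stood, and the fork was still home. The gripper was open and touching nothing.

No final check failed; the 4 mm travel difference was the only disagreement.

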